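# Clamp a bearing with the carriage feed knob

### The arm

A 6-joint arm with a two-finger parallel gripper is mounted at the origin on a cart in front of the work surface, level with it; the furniture and walls round the work are solid. World frame = base frame: x ahead of the robot, y to its left, z up, the work surface at z = 0. Lengths are in m, angles in rad, forces in N, time in s.
With the tool pointing down it reaches from about 0.375 to 0.9 m from the base axis. Payload 3.1 kg.
Tool frame: the origin (TCP) lies midway between the tips of the shut fingers; the grasp point (between the pads) lies 19 mm behind it; z points along the fingers, y is the line along which they close (so a half turn about z gives the same grasp; the last joint's range is limited). The gripper opens to 87 mm and grips with 3 to 60 N. Pads are 19 mm wide; open, the fingers measure 117 mm over their backs; the gripper's body (75 mm by 190 mm) begins 51 mm behind the grasp point.
Start: joints at [1.012, 0.527, 1.433, -0, 1.181, -0.178], TCP at [0.232, 0.58, 0.223] pointing down, gripper open.
Joint ranges: [-3.08, 3.08], [-0.75, 2.2], [0.22, 2.44], [-1.43, 4.57], [0, 2.65], [-2.85, 2.85]. Speed limits (rad/s): [2.79, 2.79, 3.14, 3.14, 3.14, 3.14].

### API

Orientations are given as a unit quaternion [x, y, z, w].
In Python, from rig import get_obs, cams, job gives the robot as it stands.
- The arm moves only by the tool servo_tool, never from a script. Its argument "moves" is text: rows parted by semicolons, each of 5 numbers parted by spaces: the shift along the tool's x, y, z in m, then the turn about the tool's z in degrees, then the finger opening in m, from 0 to 0.087. In form: dx dy dz spin claw; .... A call has 1 to 10 rows; each row is the pose to reach, as a shift and turn from the pose commanded when the call began, along the tool's axes at that moment; what a row does not reach only later rows make up. A row lasts 1/12 s, in which the tool goes at most 41.7 mm and 7.16 degrees, less where a joint would pass 70% of its speed; a pose out of reach is approached as far as the arm can. A call with a gripper value outside its range is refused whole. The fingers move at their own pace and stop on an object; "grip_force" is the grip in N (left out, the last holds). Time passes only in rows, so rows that repeat a pose let the fingers close. It gives the time, the measured TCP pose, the force, the opening and the grip force at its end, in the units of the state.
- get_obs(): the state, without advancing time (a new reading comes with each control period).
- cams.camera(name): name is "side" or "top" or "wrist"; returns the picture (384x512x3 uint8, blue, green, red); there is no depth.
- cams.camera_model(name): a dict with "fx", "fy", "cx", "cy" (pixels), "R" (3x3) and "t" (3): a world point X has camera coordinates R X + t. Camera axes: x right, y down, z forward; pixel columns grow to the right and rows downward; lengths in m; the calibration is good to about 2 mm. A picture is of the moment at which its call begins: read the wrist's pose just before it. camera_model takes no time and is no camera call; for the wrist camera it gives the pose at the moment of the call.
- job.hand_in(): hands the job in; it is judged then, once.
The state is a dict: "time": time; "q": joint angles; "joint_velocities": joint speeds; "joint_torque": joint torques, N m; "position": TCP position; "tool_rot": TCP orientation; "ft_force": force on the tool from outside, world axes, zero at the start; "moment": the same for the moment, N m; "grip_width": finger opening in m; "grip_force": force on a finger pad.
Only numpy, scipy, OpenCV 4.12 (cv2) and the standard library are available. Lean on these libraries where they do the work, as an engineer would, in place of code of your own. Each camera call takes 0.05 s, during which the arm holds its last target. There are 200 camera calls.

### The job

Lay the loose ball bearing flat on the steel deck of the clamping fixture, just in front of its V stop, and let go of it. Then turn the knob on the carriage clockwise, going along with the carriage as it shifts away, until the sprung nose has slid the bearing fully home in the V and holds it there with about 12 N (never more than 28 N). Let go, and leave the sleeve, the bolt and the oil can where they are.

Things in the scene. Friction and masses are not known exactly. Their poses are not given: they have to be found in the camera images.
- fixture: Clamping fixture screwed to the table: grey base plate 225 x 100 x 16 mm. +x is the feed direction (carriage to V stop), z up; origin at table height on the centre line (base: x -100 to +125, y -50 to +50 mm). Steel deck at x +43 to +100, y -31 to +31 mm, its top 30 mm above the table; the V stop stands on its far end.
- v_seat (a point): Point on the deck's top (x +75, y 0 mm of the fixture, same axes) under the centre of a bearing fully home, touching both V flanks. The flanks rise 20 mm above the deck, 49 mm wide in all, 30 degrees off square to the feed, open to the carriage; oiled, like the nose, so a bearing laid within 4 mm of the centre line centres itself. Fingers have room at both y sides if it is laid 14 mm short.
- carriage: Aluminium block, 64 x 64 mm in plan, top 56 mm above the table, sliding on two rods along the fixture's +x; it carries the knob and the sprung nose. Origin at table height under its centre and the knob's axis; axes parallel to the fixture's. Pushing it does not move it below 25 N; turning the knob does.
- nose_root (a point): Where the nose leaves the carriage's front face, 38 mm above the table. The nose's flat steel face (24 mm wide, 13 mm high) stands 22 to 30 mm ahead of this point: how far it is screwed out differs each time and is not measured, so contact must be felt. Behind the nose is a stiff spring, 6 N per mm, 8 mm travel, no preload.
- knob (a joint): Knob angle in rad, 0 at the rear end of travel, up to 2.64; grows clockwise seen from above. A pinion on a rack carries carriage and knob together 18 mm along the fixture's +x for every rad. The knob stays where it is left: friction about 0.45 N m, and each newton of clamp force adds 0.018 N m to turning it.
- knob_top (a point): Centre of the knob's top, on its axis, 94 mm above the table. The knob is a black upright bar 44 mm long, 14 mm thick, 30 mm high (64 to 94 mm above the table) on a round skirt of 44 mm diameter. The bar's length is this point's x axis: parallel to the fixture's x at joint value 0, turning with the knob. Grip it across the 14 mm.
- bearing: The loose ball bearing, a ring-shaped steel disc of 32 mm diameter and 10 mm height, black seal on top, lying flat on the table left of the fixture. Origin at the centre of its underside.
- sleeve: Bystander: cream plastic sleeve, 24 mm diameter, 12 mm high, near the bearing (the two may have changed places). Origin at the centre of its underside.
- bolt: Bystander: axle bolt 55 mm long, 15 mm wide head, lying on the table. Origin under its centre.
- oil_can: Bystander: standing spray oil can, 53 mm diameter, 182 mm high. Origin at the centre of its underside.
Mind the look-alikes: they are no part of the job. Leave any purple look-alike of the bearing alone.

How it is judged:
On the way, in this order (a step that is already met when the one before it is completed fails the run):
1. the bearing lies on the deck between nose and V stop, let go (horizontal distance between bearing and v_seat below 0.03 m and z of bearing in the frame of v_seat between -0.003 and 0.003 m and angle between bearing's own z axis and vertical below 0.1 rad and contact force between the fingers and bearing below 0.1 N), for 0.2 s.
2. the knob, held by the gripper, is turned until the nose presses the bearing (over 4 N) (contact force between bearing and carriage above 4 N and contact force between the fingers and carriage above 1 N and value of joint knob above 1.5 rad), for 0.1 s.
At the end, for the whole second after the job is handed in: The bearing lies flat on the deck, within 3 mm of its seat in the V, at rest, and the nose holds it with 6 to 19 N (horizontal distance between bearing and v_seat below 0.003 m and z of bearing in the frame of v_seat between -0.003 and 0.003 m and angle between bearing's own z axis and vertical below 0.1 rad and contact force between bearing and carriage between 6 and 19 N and linear speed of bearing below 0.01 m/s); the robot touches nothing.
It fails at once if the nose presses the bearing with more than 28 N (contact force between bearing and carriage above 28 N).
It fails at once if the sleeve, the bolt or the oil can is moved by more than 20 mm (distance of any of sleeve, bolt, oil_can from where it was at the start of the episode above 0.02 m).
It also fails if it takes over 70 s, if anything falls off the work surface, if the arm or the gripper's body presses on something with over 40 N, if the wrist force passes 120 N, or if a joint passes its speed limit or range.

## Working session

There is one attempt and no reset: what is moved stays moved. The work goes in short steps, Python scripts to look and compute and a tool call to move; the robot and the scene stay as the last step left them, time stands still between calls to the robot, and variables do not carry over. Pictures are saved under pics/ and viewed, at most 10 in all, crops included, and the job is handed in when it is done.

Besides the shell and the picture viewer there is one more tool, called after "Call:" as name(argument=value, ...), one argument or row to a line, values as JSON. servo_tool: Moves the arm, as the interface text tells. Its arguments: {"type":"object","properties":{"moves":{"type":"string"},"grip_force":{"type":"number"}},"required":["moves"]}

```bash
mkdir -p pics; python3 - <<'E'
from rig import get_obs,cams
import cv2
o=get_obs();print(o)
for n in("top","side"):
    cv2.imwrite(f"pics/{n}0.png",cams.camera(n)); print(n,cams.camera_model(n))
E
```

```text
{'time': 0.0, 'q': array([ 1.01249444e+00,  5.28473803e-01,  1.43387564e+00, -4.39251046e-05,
        1.18139038e+00, -1.78524521e-01]), 'joint_velocities': array([-0.00035616,  0.00022332,  0.00082442,  0.00015339,  0.00062221,
       -0.00145351]), 'joint_torque': array([-6.95279209e-05, -4.40044141e+01, -1.76590991e+01,  6.31890236e-02,
        5.83882607e-02, -1.69502846e-04]), 'position': array([0.2313071 , 0.57984708, 0.22157542]), 'tool_rot': array([ 1.88741260e-01,  9.82026264e-01, -1.00886013e-03, -3.67688989e-04]), 'ft_force': array([-0.36111374, -1.24554752,  0.60097624]), 'moment': array([-0.03197405, -0.0008721 , -0.00692481]), 'grip_force': 0.0, 'grip_width': 0.0868756551370638}
top {'fx': 405.3251079544838, 'fy': 405.3251079544838, 'cx': 257.81756344926134, 'cy': 189.20648165936052, 'R': array([[-2.52760221e-02, -9.99680104e-01,  9.01282397e-04],
       [-9.90675693e-01,  2.49275960e-02, -1.33941352e-01],
       [ 1.33876038e-01, -4.27838313e-03, -9.90988851e-01]]), 't': array([-0.17820966,  0.44990841,  0.95667003])}
side {'fx': 413.570598419697, 'fy': 413.570598419697, 'cx': 258.00177022401635, 'cy': 188.52823890865812, 'R': array([[-0.98931508, -0.14565742,  0.00629274],
       [-0.06133293,  0.37664446, -0.92432528],
       [ 0.13226471, -0.91483489, -0.38155364]]), 't': array([0.38012823, 0.19596944, 0.75274716])}
```

```bash
python3 -c "
import cv2,numpy as np
a=cv2.imread('pics/top0.png');b=cv2.imread('pics/side0.png')
cv2.imwrite('pics/top0b.png',cv2.resize(a,(800,600),interpolation=cv2.INTER_CUBIC))"
```

```text
(no output)
```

View pics/top0b.png

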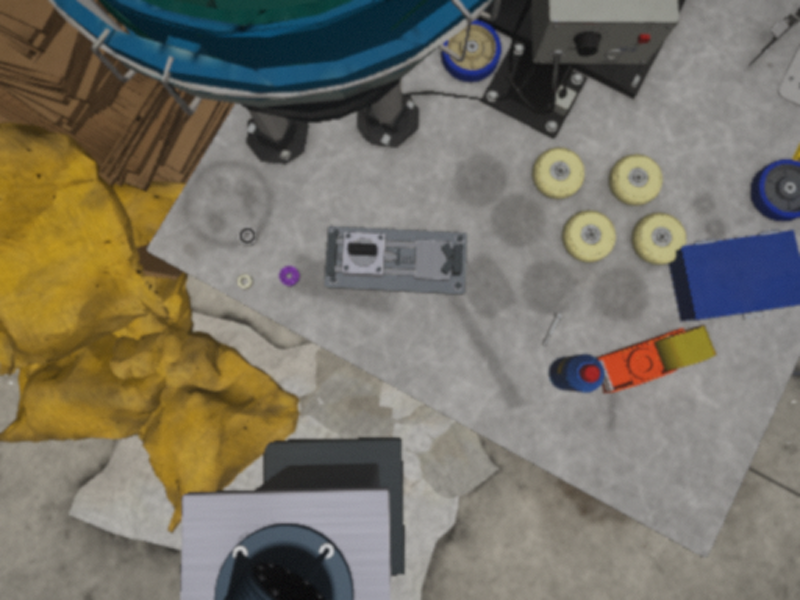

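View pics/side0.png

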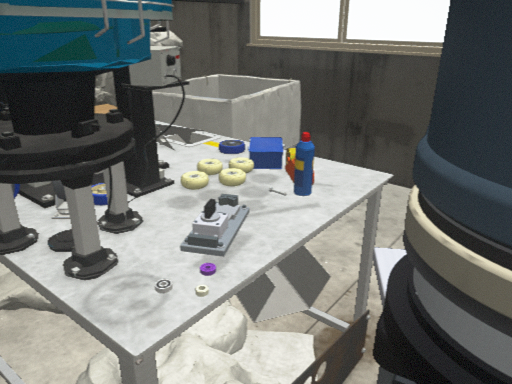

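Top view (800x600 scale): the grey steel ring with the dark seal is at (248,236), the cream sleeve at (245,282) and a purple ring at (290,276). The grey one fits the bearing; purple is the look-alike. The fixture spans (327..467, 227..293), with the V stop on the right. I'll confirm with one enlarged crop.

```bash
cat > h.py <<'E'
import numpy as np,cv2
from rig import get_obs,cams
def ray(m,u,v,z):
    R,t=m["R"],m["t"]; c=-R.T@t
    d=R.T@np.array([(u-m["cx"])/m["fx"],(v-m["cy"])/m["fy"],1]); s=(z-c[2])/d[2]; return c+s*d
def proj(m,X):
    p=m["R"]@np.asarray(X)+m["t"]; return m["fx"]*p[0]/p[2]+m["cx"],m["fy"]*p[1]/p[2]+m["cy"]
def crop(img,x0,y0,w,h,s,f): cv2.imwrite(f,cv2.resize(img[y0:y0+h,x0:x0+w],None,fx=s,fy=s,interpolation=cv2.INTER_CUBIC))
E
python3 - <<'E'
from h import *
crop(cv2.imread("pics/top0.png"),140,130,170,70,4.7,"pics/c1.png")
m=cams.camera_model("top")
for n,u,v,z in(("bearing",248,236,.01),("sleeve",245,282,.01),("purple",290,276,.01),("knob",363,249,.094)): print(n,ray(m,u*.64,v*.64,z).round(4))
E
```

```text
bearing [0.5512 0.0573 0.01  ]
sleeve [0.4763 0.0616 0.01  ]
purple [ 0.4842 -0.0102  0.01  ]
knob [ 0.5074 -0.1324  0.094 ]
```

View pics/c1.png

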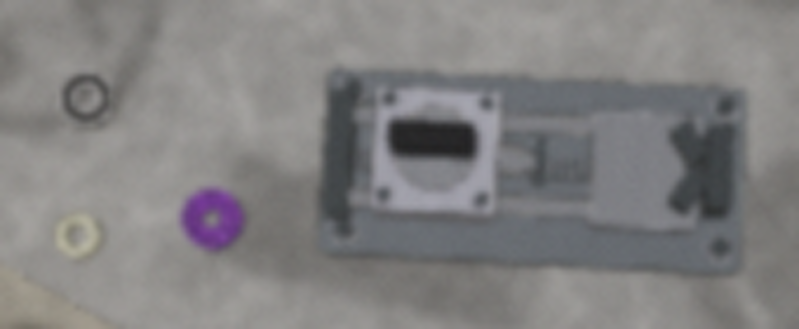

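The crop confirms it: the steel ring with black seal at (86,97) is the bearing, with its light rim blending into the table. The cream sleeve is at (77,236) and the purple look-alike at (213,219). Fixture base corners are near (330,70), (745,90), (740,272) and (320,255).

```bash
python3 - <<'E'
from h import *
m=cams.camera_model("top")
f=lambda u,v,z: ray(m,140+u/4.7,130+v/4.7,z)
P={k:f(*k,.016) for k in((330,70),(745,90),(740,272),(320,255))}
for k in P: print(k,P[k].round(4))
c=np.mean(list(P.values()),0);print("centre",c)
a=list(P.values()); d=(a[1]-a[0]+a[2]-a[3]); yaw=np.arctan2(d[1],d[0]); print("yaw deg",np.degrees(yaw))
ca=[f(*k,.056) for k in((380,88),(500,95),(492,210),(373,205))];print("carriage",np.mean(ca,0))
kn=[f(*k,.094) for k in((390,137),(476,141))];print("knob",np.mean(kn,0))
print("bearing",f(86,97,.01))
b=f(86,97,.01);o=get_obs()
from scipy.spatial.transform import Rotation as Ro
R=Ro.from_quat(o["tool_rot"]).as_matrix();print(R.round(3))
print("shift in tool to z=.15 above bearing",R.T@(np.array([b[0],b[1],.16])-o["position"]))
E
```

```text
(330, 70) [ 0.5623 -0.0731  0.016 ]
(745, 90) [ 0.5459 -0.294   0.016 ]
(740, 272) [ 0.4481 -0.2876  0.016 ]
(320, 255) [ 0.4627 -0.0668  0.016 ]
centre [ 0.50472442 -0.18037062  0.016     ]
yaw deg -94.02105521624692
carriage [ 0.5095743  -0.13126143  0.056     ]
knob [ 0.50688748 -0.13190928  0.094     ]
bearing [0.55227384 0.05840953 0.01      ]
[[-0.929  0.371 -0.001]
 [ 0.371  0.929 -0.002]
 [ 0.    -0.002 -1.   ]]
shift in tool to z=.15 above bearing [-0.49143363 -0.36523724  0.06219673]
```

Call:
servo_tool(
  moves="-0.49 -0.365 0.04 72.2 0.06;-0.49 -0.365 0.04 72.2 0.06;-0.49 -0.365 0.04 72.2 0.06;-0.49 -0.365 0.04 72.2 0.06;-0.49 -0.365 0.04 72.2 0.06;-0.49 -0.365 0.04 72.2 0.06;-0.49 -0.365 0.04 72.2 0.06;-0.49 -0.365 0.04 72.2 0.06;-0.49 -0.365 0.04 72.2 0.06;-0.49 -0.365 0.04 72.2 0.06",
  grip_force=15,
)

```text
time: 0.93
position: [0.4497, 0.2243, 0.195]
tool_rot: [0.73, 0.684, -0.0, -0.0]
ft_force: [0.3, 0.6, 0.4]
grip_width: 0.0602
grip_force: 0.0
```

```bash
cat >> h.py <<'E'
from scipy.spatial.transform import Rotation as Ro
def to(X,ang=None):
    o=get_obs();R=Ro.from_quat(o["tool_rot"]).as_matrix();a=np.degrees(np.arctan2(R[1,0],R[0,0]))
    print("pos",o["position"].round(4),"xang",a.round(2),"F",o["ft_force"].round(1),"t",round(o["time"],2),"shift",(R.T@(np.array(X)-o["position"])).round(4),"spin",None if ang is None else round(a-ang,2))
E
python3 -c "
from h import *
to([.552,.058,.18],86)"
```

```text
pos [0.4497 0.2243 0.195 ] xang 86.27 F [0.3 0.6 0.4] t 0.93 shift [-0.1592  0.1129  0.015 ] spin 0.27
```

Call:
servo_tool(
  moves="-0.159 0.113 0.045 0.27 0.06;-0.159 0.113 0.045 0.27 0.06;-0.159 0.113 0.045 0.27 0.06;-0.159 0.113 0.045 0.27 0.06;-0.159 0.113 0.045 0.27 0.06;-0.159 0.113 0.045 0.27 0.06;-0.159 0.113 0.045 0.27 0.06",
)

```text
time: 1.52
position: [0.5531, 0.059, 0.1493]
tool_rot: [0.731, 0.683, -0.0, -0.001]
ft_force: [-1.0, 0.8, -0.7]
grip_width: 0.0602
grip_force: 0.0
```

```bash
python3 -c "
from h import *
to([.552,.058,.15],86)
m=cams.camera_model('wrist');im=cams.camera('wrist');cv2.imwrite('pics/w1.png',im);np.save('w1.npy',m,allow_pickle=True)
print(proj(m,[.552,.058,.01]), m)"
```

```text
pos [0.5531 0.059  0.1493] xang 86.13 F [-1.   0.8 -0.7] t 1.52 shift [-0.0011 -0.001  -0.0007] spin 0.13
(np.float64(254.73910639876905), np.float64(180.0994783830352)) {'fx': 344.1883598617221, 'fy': 344.1883598617221, 'cx': 255.8942930715408, 'cy': 191.3525674991254, 'R': array([[ 0.99775677, -0.06691529, -0.00194443],
       [-0.06348546, -0.95503147,  0.28962818],
       [-0.02123755, -0.28885504, -0.95713726]]), 't': array([-0.54790702,  0.07735185,  0.34964938])}
```

View pics/w1.png

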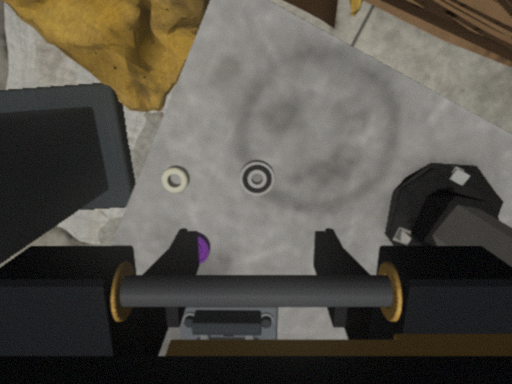

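The wrist view shows the bearing at (258,178) with its black seal clearly visible, and the sleeve at (175,179). The purple ring is behind the left finger (205,249), and a machine foot starts at about (388,205).

```bash
python3 -c "
from h import *
m=np.load('w1.npy',allow_pickle=True).item()
b=ray(m,258,178,.010);print('bearing',b)
print('sleeve',ray(m,175,179,.012))
for u,v,z in((388,205,.0),(395,185,.02),(430,220,.05),(424,243,.08)):print('foot',ray(m,u,v,z))
b[2]=.003;to(b,86)"
```

```text
bearing [0.55507348 0.05976256 0.01      ]
sleeve [0.48059851 0.06431171 0.012     ]
foot [0.67712675 0.0223303  0.        ]
foot [0.67484975 0.048041   0.02      ]
foot [0.6927379  0.02573631 0.05      ]
foot [0.67441893 0.0207073  0.08      ]
pos [0.5521 0.0603 0.1497] xang 86.25 F [0.  0.6 0.1] t 1.57 shift [-0.0005  0.0033  0.1466] spin 0.25
```

Call:
servo_tool(
  moves="-0.0005 0.003 0.04 0.25 0.052;-0.0005 0.003 0.08 0.25 0.052;-0.0005 0.003 0.11 0.25 0.052;-0.0005 0.003 0.13 0.25 0.052;-0.0005 0.003 0.14 0.25 0.052;-0.0005 0.003 0.146 0.25 0.052;-0.0005 0.003 0.146 0.25 0.052",
)

```text
time: 2.15
position: [0.555, 0.0611, 0.004]
tool_rot: [0.73, 0.683, -0.0, -0.001]
ft_force: [-0.2, 1.0, 0.3]
grip_width: 0.0519
grip_force: 0.0
```

Call:
servo_tool(
  moves="0 0 0 0 0.028;0 0 0 0 0.028;0 0 0 0 0.028;0 0 0 0 0.028;0 0 0 0 0.028",
)

```text
time: 2.57
position: [0.556, 0.06, 0.0052]
tool_rot: [0.731, 0.683, 0.0, 0.0]
ft_force: [-1.3, 0.9, 4.9]
grip_width: 0.0299
grip_force: 11.1
```

Call:
servo_tool(
  moves="0 0 0 0 0.024;0 0 0 0 0.024",
)

```text
time: 2.73
position: [0.5561, 0.06, 0.0052]
tool_rot: [0.731, 0.683, 0.0, 0.0]
ft_force: [-0.9, 1.3, 7.1]
grip_width: 0.0297
grip_force: 15.1
```

```bash
python3 -c "
from h import *
to([.555,.06,.003],86);print(get_obs()['grip_width'])
m=cams.camera_model('wrist');im=cams.camera('wrist')
print(proj(m,[.555,.06,.01]))
crop(im,150,150,220,160,3.6,'pics/w2.png')"
```

```text
pos [0.5561 0.06   0.0052] xang 86.09 F [-0.9  1.3  7.1] t 2.73 shift [-0.0001 -0.0011  0.0022] spin 0.09
0.029685342011018346
(np.float64(253.20293332583938), np.float64(252.18058254410784))
```

View pics/w2.png

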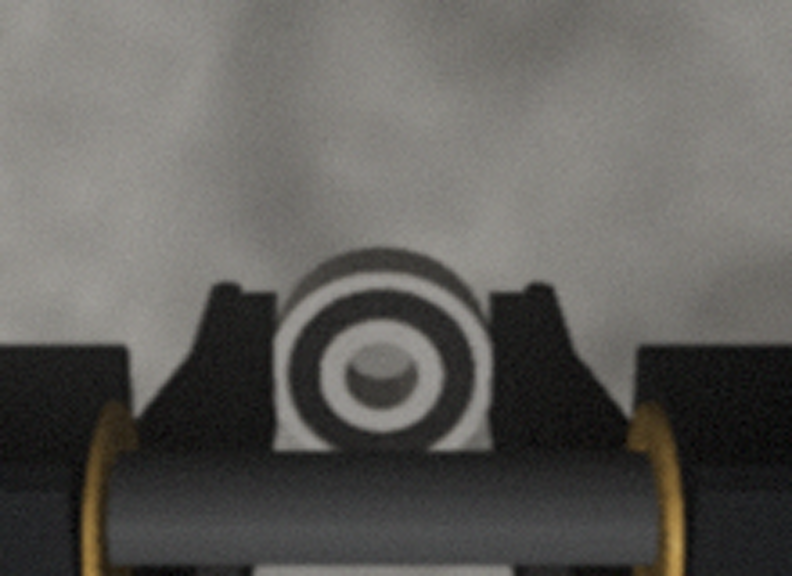

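The bearing sits centred between the fingers, centre at crop (381,378). Next I lift it and carry it over the fixture to view the deck on the way.

Call:
servo_tool(
  moves="0 0 -0.04 0 0.02;0 0 -0.08 0 0.02;-0.01 0 -0.12 0 0.02;-0.04 0 -0.155 0 0.02;-0.08 -0.008 -0.155 0 0.02;-0.12 -0.012 -0.155 0 0.02;-0.16 -0.016 -0.155 0 0.02;-0.2 -0.02 -0.155 0 0.02;-0.24 -0.024 -0.155 0 0.02;-0.28 -0.028 -0.155 0 0.02",
  grip_force=15,
)

```text
time: 3.62
position: [0.5078, -0.2192, 0.1594]
tool_rot: [0.731, 0.683, 0.0, -0.0]
ft_force: [0.7, -0.4, -1.2]
grip_width: 0.0302
grip_force: 15.0
```

Call:
servo_tool(
  moves="-0.035 -0.003 0 0 0.02;-0.053 -0.003 0 0 0.02;-0.053 -0.003 0 0 0.02;-0.053 -0.003 0 0 0.02",
)

```text
time: 3.95
position: [0.5015, -0.2708, 0.159]
tool_rot: [0.732, 0.682, 0.0, -0.0]
ft_force: [-0.1, -0.1, 0.2]
grip_width: 0.0306
grip_force: 15.0
```

```bash
python3 -c "
from h import *
to([.5013,-.2287,.032],86);print(get_obs()['grip_width'])
m=cams.camera_model('wrist');im=cams.camera('wrist');np.save('w3.npy',m,allow_pickle=True);cv2.imwrite('pics/w3raw.png',im)
for X in ([.5013,-.2287,.03],[.5004,-.2427,.03]):print(proj(m,X))
crop(im,120,0,266,200,3,'pics/w3.png')"
```

```text
pos [ 0.5015 -0.2708  0.159 ] xang 85.95 F [-0.1 -0.1  0.2] t 3.95 shift [ 0.0419 -0.0032  0.1271] spin -0.05
0.03055428863448044
(np.float64(251.842942329798), np.float64(133.79580469652288))
(np.float64(251.9993079763055), np.float64(150.34853445468946))
```

View pics/w3.png

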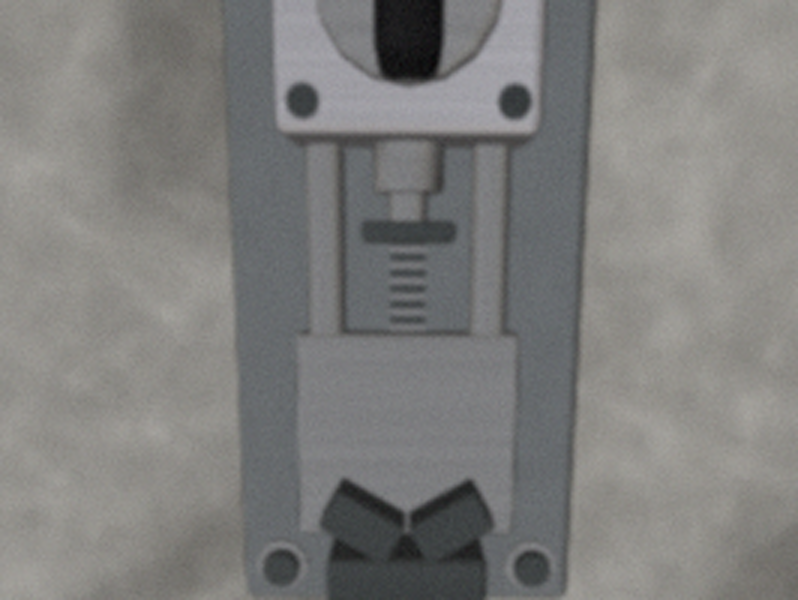

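The crop shows the deck's rear edge from (297,336) to (517,335), the deck's front end at (302..509,530) and the V apex (top) at (407,513). The nose face is at (409,240).

```bash
python3 -c "
from h import *
m=np.load('w3.npy',allow_pickle=True).item()
f=lambda u,v,z: ray(m,120+u/3,v/3,z)
L,Rr=f(297,336,.03),f(517,335,.03)
L2,R2=f(302,530,.03),f(509,530,.03)
A=f(407,513,.05)
print(L,Rr,L2,R2,A)
r=(L+Rr)/2;d=(L2+R2)/2-r;yaw=np.arctan2(d[1],d[0]);print('yaw',np.degrees(yaw),'width',np.linalg.norm(L-Rr), 'cross yaw',np.degrees(np.arctan2(*(Rr-L)[[1,0]])))
y=np.radians(-94.0);u=np.array([np.cos(y),np.sin(y),0])
s1=r+u*.032;s2=A-u*.0185;print('seat from rear edge',s1,'from apex',s2)
kn=f(408,0,.094);
print('bolts mid',(f(281,567,.018)+f(532,567,.018))/2)
nf=f(409,244,.0445);print('nose x',75e-3+(nf-s1)@u)
cf=f(409,133,.056);print('carriage front x',75e-3+(cf-s1)@u)
"
```

```text
[ 0.47557086 -0.20895425  0.03      ] [ 0.53596736 -0.21293464  0.03      ] [ 0.47145129 -0.26385721  0.03      ] [ 0.53145234 -0.26807104  0.03      ] [ 0.50260857 -0.25617954  0.05      ]
yaw -94.48670151422495 width 0.06052751732440641 cross yaw -3.7705842718946436
seat from rear edge [ 0.5035369  -0.24286649  0.03      ] from apex [ 0.50389906 -0.2377246   0.05      ]
bolts mid [ 0.50067858 -0.2806884   0.018     ]
nose x 0.019252135390211624
carriage front x -0.005665325921010489
```

Call:
servo_tool(
  moves="0.04 -0.001 0.01 0 0.02;0.0445 -0.0013 0.05 0 0.02;0.0445 -0.0013 0.09 0 0.02;0.0445 -0.0013 0.11 0 0.02;0.0445 -0.0013 0.119 0 0.02;0.0445 -0.0013 0.1215 0 0.02;0.0445 -0.0013 0.1235 0 0.02;0.0445 -0.0013 0.1235 0 0.02",
)

```text
time: 4.67
position: [0.5047, -0.2256, 0.0368]
tool_rot: [0.731, 0.683, 0.0, 0.001]
ft_force: [0.3, -0.1, 0.3]
grip_width: 0.0299
grip_force: 15.0
```

```bash
python3 -c "
from h import *
to([.5033,-.2262,.0355],86)"
```

```text
pos [ 0.5047 -0.2256  0.0368] xang 86.14 F [ 0.3 -0.1  0.3] t 4.67 shift [-0.0007 -0.0014  0.0013] spin 0.14
```

Call:
servo_tool(
  moves="-0.0005 -0.001 0.0008 0 0.02;-0.0005 -0.001 0.0016 0 0.02;-0.0005 -0.001 0.0022 0 0.02;-0.0005 -0.001 0.0022 0 0.02",
)

```text
time: 5.0
position: [0.5034, -0.2266, 0.0352]
tool_rot: [0.731, 0.683, 0.0, 0.001]
ft_force: [-0.8, 0.3, 6.1]
grip_width: 0.0305
grip_force: 15.1
```

Call:
servo_tool(
  moves="0 0 0 0 0.032;0 0 0 0 0.036;0 0 0 0 0.042;0 0 0 0 0.046;0 0 0 0 0.046;0 0 -0.01 0 0.046;0 0 -0.04 0 0.046;0 0 -0.08 0 0.046;-0.02 0 -0.12 0 0.046;-0.05 0 -0.13 0 0.046",
)

```text
time: 5.83
position: [0.5012, -0.2749, 0.1693]
tool_rot: [0.729, 0.684, 0.001, 0.003]
ft_force: [0.8, -1.0, -0.1]
grip_width: 0.0463
grip_force: 0.0
```

```bash
python3 -c "
from h import *
to([.508,-.132,.09],86)
m=cams.camera_model('wrist');im=cams.camera('wrist');np.save('w4.npy',m,allow_pickle=True)
print(proj(m,[.5045,-.2287,.04]))
crop(im,120,0,266,200,3,'pics/w4.png')"
```

```text
pos [ 0.5012 -0.2749  0.1693] xang 86.32 F [ 0.8 -1.  -0.1] t 5.83 shift [ 0.1432 -0.0028  0.0789] spin 0.32
(np.float64(255.1447284120476), np.float64(128.13278044997827))
```

View pics/w4.png

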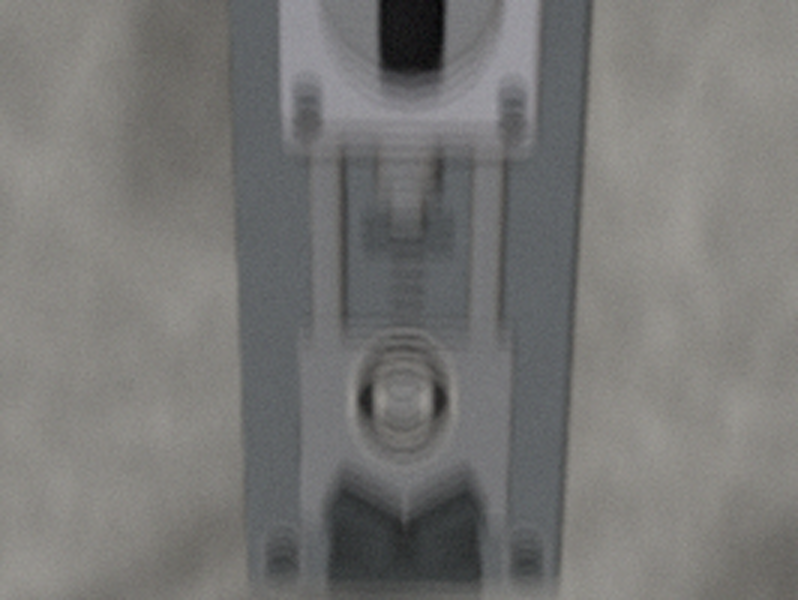

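It shows the bearing lying flat, released and centred in front of the V; the view is motion-blurred. Now I take a still look at the knob.

Call:
servo_tool(
  moves="0.04 0.001 0 0.3 0.046;0.08 0.003 0 0.3 0.046;0.095 0.003 0 0.3 0.046;0.095 0.003 0 0.3 0.046;0.095 0.003 0 0.3 0.046;0.095 0.003 0 0.3 0.046",
  grip_force=60,
)

```text
time: 6.38
position: [0.5093, -0.1821, 0.1639]
tool_rot: [0.732, 0.681, -0.0, 0.001]
ft_force: [0.1, -0.2, 0.0]
grip_width: 0.0459
grip_force: 0.0
```

```bash
python3 -c "
from h import *
to([.510,-.1315,.07],86)
m=cams.camera_model('wrist');im=cams.camera('wrist');np.save('w5.npy',m,allow_pickle=True)
print(proj(m,[.510,-.1315,.094]))
crop(im,120,40,266,200,3,'pics/w5.png')"
```

```text
pos [ 0.5093 -0.1821  0.1639] xang 85.82 F [ 0.1 -0.2  0. ] t 6.38 shift [ 0.0506 -0.003   0.0938] spin -0.18
(np.float64(251.0348072946694), np.float64(132.32033671734916))
```

View pics/w5.png

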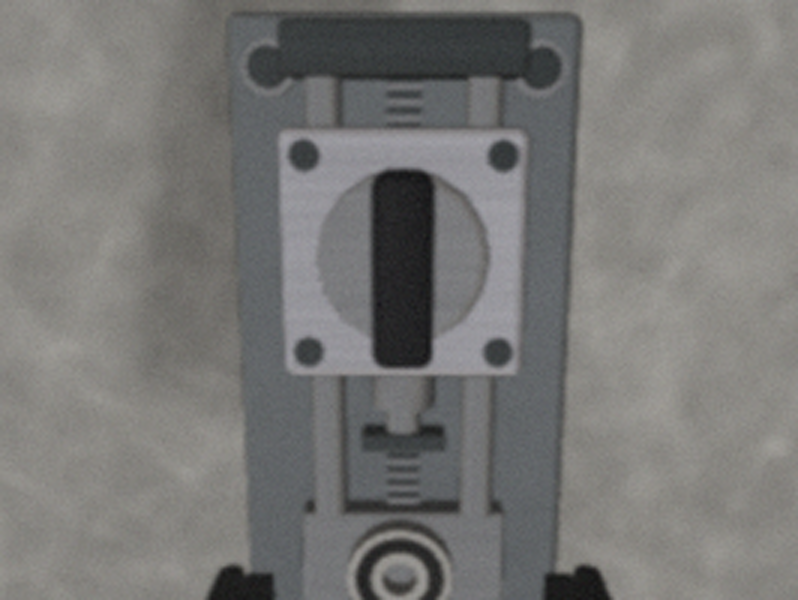

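The bar's top is centred at crop (403,269), skirt circle (403,256) and nose face (403,440).

```bash
python3 -c "
from h import *
m=np.load('w5.npy',allow_pickle=True).item()
f=lambda u,v,z: ray(m,120+u/3,40+v/3,z)
print(f(403,269,.094),f(403,256,.064),f(403,251,.056))
to([.511,-.131,.071],86)"
```

```text
[ 0.51232879 -0.12990641  0.094     ] [ 0.51218976 -0.13022242  0.064     ] [ 0.51219032 -0.12979767  0.056     ]
pos [ 0.5092 -0.1824  0.1638] xang 85.77 F [0.4 0.6 0.1] t 6.43 shift [ 0.0515 -0.0021  0.0927] spin -0.23
```

Call:
servo_tool(
  moves="0.04 -0.0015 0 -0.2 0.046;0.0525 -0.0015 0.03 -0.2 0.046;0.0525 -0.0015 0.06 -0.2 0.046;0.0525 -0.0015 0.08 -0.2 0.046;0.0525 -0.0015 0.092 -0.2 0.046;0.0525 -0.0015 0.092 -0.2 0.046;0.0525 -0.0015 0.092 -0.2 0.046",
)

```text
time: 7.02
position: [0.5111, -0.1298, 0.071]
tool_rot: [0.732, 0.682, -0.0, -0.0]
ft_force: [0.0, -0.2, -0.0]
grip_width: 0.0461
grip_force: 0.0
```

```bash
python3 -c "
from h import *
to([.5115,-.1302,.071],86)"
```

```text
pos [ 0.5111 -0.1298  0.071 ] xang 85.92 F [ 0.  -0.2 -0. ] t 7.02 shift [-0.0004  0.0004  0.    ] spin -0.08
```

Call:
servo_tool(
  moves="0 0 0 0 0.01;0 0 0 0 0.005;0 0 0 0 0.005;0 0 0 0 0.005;0 0 0 0 0.005;0 0 0 0 0.005",
)

```text
time: 7.52
position: [0.5116, -0.129, 0.0721]
tool_rot: [0.731, 0.682, 0.0, 0.001]
ft_force: [6.9, 1.4, -0.4]
grip_width: 0.0138
grip_force: 7.5
```

```bash
python3 -c "
from h import *
to([.5115,-.1302,.071],86);o=get_obs();print(o['grip_width'],o['grip_force'],o['moment'])"
```

```text
pos [ 0.5116 -0.129   0.0721] xang 85.99 F [ 6.9  1.4 -0.4] t 7.52 shift [-0.0012 -0.0001  0.0011] spin -0.01
0.013780991001902594 7.458590848837048 [-0.0704743  -1.30552111 -0.06808068]
```

Call:
servo_tool(
  moves="0 0.0007 0 0 0.005;0 0.0007 0 0 0.005;-0.0016 0.0007 0 5 0.005;-0.0031 0.0007 0 10 0.005;-0.0047 0.0007 0 15 0.005;-0.0063 0.0007 0 20 0.005;-0.0079 0.0007 0 25 0.005;-0.0094 0.0007 0 30 0.005;-0.0094 0.0007 0 30 0.005",
)

```text
time: 8.27
position: [0.5118, -0.1385, 0.0721]
tool_rot: [0.883, 0.469, 0.0, 0.001]
ft_force: [0.4, -0.2, 3.3]
grip_width: 0.0135
grip_force: 60.0
```

```bash
cat >> h.py <<'E'
def st(ph):
    "ph: commanded turn so far; next-row helper"
    o=get_obs();R=Ro.from_quat(o["tool_rot"]).as_matrix();a=np.degrees(np.arctan2(R[1,0],R[0,0]))
    u=np.array([np.cos(np.radians(-94)),np.sin(np.radians(-94)),0]); y=np.array([-u[1],u[0],0])
    d=o["position"]-[.5116,-.129,.0721]; F=o["ft_force"]
    print("t",round(o["time"],2),"turn",round((86-a)%360,2),"cmd",ph,"along mm",round(d@u*1e3,2),"expect",round(ph*.31416,2),"lat",round(d@y*1e3,2),"F feed/lat/z",round(F@u,1),round(F@y,1),F[2].round(1),"M",o["moment"].round(3),"w",o["grip_width"].round(4),"g",round(o["grip_force"],1))
E
python3 -c "
from h import *
st(30)"
```

```text
Traceback (most recent call last):
  File "h.py", line 18, in st
    print("t",round(o["time"],2),"turn",round((86-a)%360,2),"cmd",ph,"along mm",round(d@u*1e3,2),"expect",round(ph*.31416,2),"lat",round(d@y*1e3,2),"F feed/lat/z",round(F@u,1),round(F@y,1),F[2].round(1),"M",o["moment"].round(3),"w",o["grip_width"].round(4),"g",round(o["grip_force"],1))
                                                                                                                                                                                                                                        ^^^^^^^^^^^^^^^^^^^^^
AttributeError: 'float' object has no attribute 'round'
```

```bash
sed -i 's/o\["grip_width"\].round(4)/round(o["grip_width"],4)/' h.py; python3 -c "
from h import *
st(30)"
```

```text
t 8.27 turn 30.02 cmd 30 along mm 9.47 expect 9.42 lat 0.88 F feed/lat/z 0.1 0.4 3.3 M [-0.155  0.143  0.068] w 0.0135 g 60.0
```

Call:
servo_tool(
  moves="-0.00136 0.00079 0 5 0.005;-0.00272 0.00157 0 10 0.005;-0.00408 0.00236 0 15 0.005;-0.00544 0.00314 0 20 0.005;-0.0068 0.00393 0 25 0.005;-0.00816 0.00471 0 30 0.005;-0.00952 0.0055 0 35 0.005;-0.01088 0.00628 0 40 0.005;-0.01224 0.00707 0 45 0.005;-0.0136 0.00785 0 50 0.005",
)

```text
time: 9.1
position: [0.5113, -0.155, 0.0721]
tool_rot: [0.999, 0.053, 0.001, 0.001]
ft_force: [0.4, -2.9, 3.7]
grip_width: 0.0137
grip_force: 60.0
```

```bash
python3 -c "
from h import *
st(80)"
```

```text
t 9.1 turn 79.95 cmd 80 along mm 25.92 expect 25.13 lat 1.47 F feed/lat/z 2.8 0.6 3.7 M [-0.234  0.068  0.549] w 0.0137 g 60.0
```

Call:
servo_tool(
  moves="-0.00027 0.00155 0 5 0.005;-0.00055 0.00309 0 10 0.005;-0.00082 0.00464 0 15 0.005;-0.00109 0.00619 0 20 0.005;-0.00137 0.00774 0 25 0.005;-0.00164 0.00928 0 30 0.005",
)

```text
time: 9.6
position: [0.5104, -0.165, 0.0721]
tool_rot: [0.978, -0.207, 0.001, 0.002]
ft_force: [-0.5, -3.2, 3.7]
grip_width: 0.0135
grip_force: 60.0
```

```bash
python3 -c "
from h import *
st(110)"
```

```text
t 9.6 turn 109.91 cmd 110 along mm 36.03 expect 34.56 lat 1.36 F feed/lat/z 3.3 -0.3 3.7 M [-0.618  0.268  0.51 ] w 0.0135 g 60.0
```

Call:
servo_tool(
  moves="0.00022 0.00059 0 2 0.005;0.00043 0.00118 0 4 0.005;0.00065 0.00177 0 6 0.005;0.00086 0.00236 0 8 0.005;0.00107 0.00295 0 10 0.005",
)

```text
time: 10.02
position: [0.5101, -0.1683, 0.0721]
tool_rot: [0.957, -0.29, 0.001, 0.002]
ft_force: [-0.5, -5.1, 3.2]
grip_width: 0.0136
grip_force: 60.0
```

```bash
python3 -c "
from h import *
st(120)"
```

```text
t 10.02 turn 119.75 cmd 120 along mm 39.33 expect 37.7 lat 1.25 F feed/lat/z 5.1 -0.2 3.2 M [-0.648  0.351  0.548] w 0.0136 g 60.0
```

Call:
servo_tool(
  moves="0.0005 0.0008 0 2 0.005;0.0009 0.0015 0 4 0.005;0.0012 0.00205 0 6 0.005",
)

```text
time: 10.27
position: [0.5098, -0.1704, 0.0721]
tool_rot: [0.94, -0.34, 0.001, 0.001]
ft_force: [-0.3, -3.2, 3.8]
grip_width: 0.0136
grip_force: 60.0
```

```bash
python3 -c "
from h import *
st(126)"
```

```text
t 10.27 turn 125.78 cmd 126 along mm 41.38 expect 39.58 lat 1.13 F feed/lat/z 3.2 -0.1 3.8 M [-0.476  0.297  0.575] w 0.0136 g 60.0
```

Call:
servo_tool(
  moves="0.0004 0.0005 0 2 0.005;0.00075 0.001 0 4 0.005",
)

```text
time: 10.43
position: [0.5097, -0.1717, 0.0721]
tool_rot: [0.928, -0.373, 0.001, 0.001]
ft_force: [-0.0, -3.7, 2.6]
grip_width: 0.0139
grip_force: 60.0
```

```bash
python3 -c "
from h import *
st(130)"
```

```text
t 10.43 turn 129.76 cmd 130 along mm 42.71 expect 40.84 lat 1.07 F feed/lat/z 3.7 0.2 2.6 M [-0.49   0.3    0.632] w 0.0139 g 60.0
```

Call:
servo_tool(
  moves="0.0004 0.0005 0 2 0.005",
)

```text
time: 10.52
position: [0.5096, -0.1723, 0.0721]
tool_rot: [0.921, -0.389, 0.001, 0.001]
ft_force: [-0.6, -3.2, 2.7]
grip_width: 0.0137
grip_force: 60.0
```

```bash
python3 -c "
from h import *
st(132)"
```

```text
t 10.52 turn 131.75 cmd 132 along mm 43.34 expect 41.47 lat 1.04 F feed/lat/z 3.2 -0.4 2.7 M [-0.495  0.367  0.661] w 0.0137 g 60.0
```

Call:
servo_tool(
  moves="0.0002 0.00025 0 1 0.005",
)

```text
time: 10.6
position: [0.5096, -0.1726, 0.0721]
tool_rot: [0.918, -0.397, 0.001, 0.001]
ft_force: [-2.0, -4.2, 3.4]
grip_width: 0.0132
grip_force: 60.0
```

```bash
python3 -c "
from h import *
st(133)"
```

```text
t 10.6 turn 132.77 cmd 133 along mm 43.61 expect 41.78 lat 1.01 F feed/lat/z 4.4 -1.7 3.4 M [-0.64   0.339  0.691] w 0.0132 g 60.0
```

Call:
servo_tool(
  moves="0 0 0 0 0.005;0 0 0 0 0.005;0 0 0 0 0.005",
)

```text
time: 10.85
position: [0.5096, -0.1726, 0.0721]
tool_rot: [0.918, -0.397, 0.001, 0.001]
ft_force: [-1.4, -4.8, 4.4]
grip_width: 0.0135
grip_force: 60.0
```

```bash
python3 -c "
from h import *
st(133)"
```

```text
t 10.85 turn 132.76 cmd 133 along mm 43.6 expect 41.78 lat 1.02 F feed/lat/z 4.9 -1.1 4.4 M [-0.882  0.444  0.575] w 0.0135 g 60.0
```

Call:
servo_tool(
  moves="0 0 0 0 0.02;0 0 0 0 0.03;0 0 0 0 0.046;0 0 0 0 0.046;0 0 -0.03 0 0.046;0 0 -0.06 -7 0.046;0 0 -0.09 -14 0.046;0 0 -0.09 -21 0.046;0 0 -0.09 -28 0.046;0 0 -0.09 -35 0.046",
)

```text
time: 11.68
position: [0.509, -0.1705, 0.1622]
tool_rot: [0.995, -0.101, 0.0, -0.0]
ft_force: [-1.3, -0.3, 0.5]
grip_width: 0.046
grip_force: 0.0
```

```bash
python3 -c "
from h import *
st(98);to([.5045,-.23,.165],86)"
```

```text
t 11.68 turn 97.64 cmd 98 along mm 41.58 expect 30.79 lat 0.25 F feed/lat/z 0.4 -1.3 0.5 M [-0.045  0.182  0.039] w 0.046 g 0.0
pos [ 0.509  -0.1705  0.1622] xang -11.64 F [-1.3 -0.3  0.5] t 11.68 shift [ 0.0076  0.0592 -0.0028] spin -97.64
```

Call:
servo_tool(
  moves="0.005 0.035 0 -7 0.046;0.0106 0.0738 0 -14 0.046;0.0106 0.0738 0 -21 0.046;0.0106 0.0738 0 -28 0.046;0.0106 0.0738 0 -35 0.046;0.0106 0.0738 0 -42 0.046;0.0106 0.0738 0 -49 0.046;0.0106 0.0738 0 -56 0.046;0.0106 0.0738 0 -63 0.046;0.0106 0.0738 0 -70 0.046",
)

```text
time: 12.52
position: [0.5036, -0.2446, 0.1612]
tool_rot: [0.873, 0.487, -0.0, -0.001]
ft_force: [0.3, 1.1, 0.8]
grip_width: 0.0463
grip_force: 0.0
```

Call:
servo_tool(
  moves="0 0 0 -7 0.046;0 0 0 -14 0.046;0 0 0 -21 0.046;0 0 0 -27.6 0.046;0 0 0 -27.6 0.046;0 0 0 -27.6 0.046;0 0 0 -27.6 0.046",
)

```text
time: 13.1
position: [0.5038, -0.2451, 0.1614]
tool_rot: [0.735, 0.679, 0.0, -0.0]
ft_force: [0.4, 0.3, -0.1]
grip_width: 0.0461
grip_force: 0.0
```

```bash
python3 -c "
from h import *
to([.5045,-.245,.16],86)
m=cams.camera_model('wrist');im=cams.camera('wrist');np.save('w6.npy',m,allow_pickle=True)
print(proj(m,[.5035,-.2427,.04]))
crop(im,175,40,160,120,5,'pics/w6.png')"
```

```text
pos [ 0.5038 -0.2451  0.1614] xang 85.46 F [ 0.4  0.3 -0.1] t 13.1 shift [0.0001 0.0007 0.0014] spin -0.54
(np.float64(255.04789472405585), np.float64(181.75726420836583))
```

View pics/w6.png

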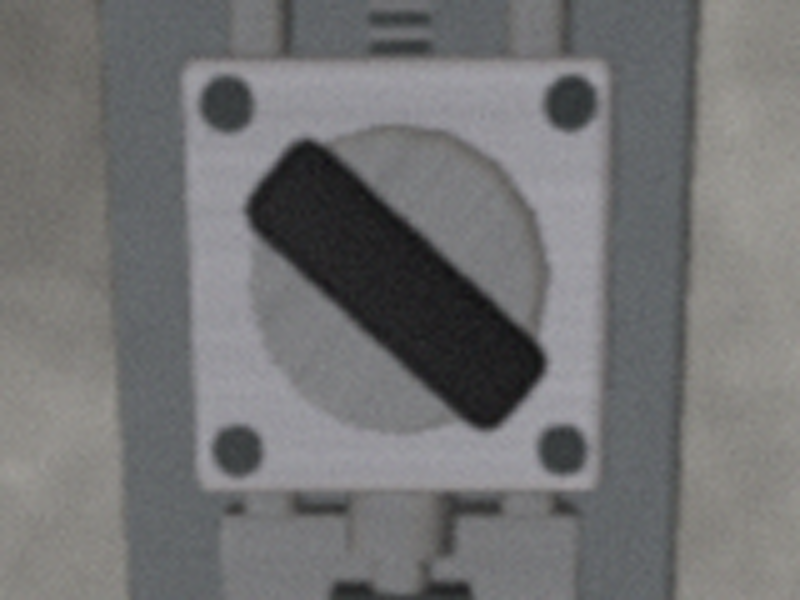

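The bar is turned by about 133°, and the carriage front edge is at crop row 490. My crop stopped short of the bearing, so I take the last view lower down.

```bash
python3 -c "
from h import *
m=cams.camera_model('wrist');im=cams.camera('wrist');np.save('w7.npy',m,allow_pickle=True)
cv2.imwrite('pics/w7raw.png',im)
crop(im,195,125,120,90,6.6,'pics/w7.png')"
```

```text
(no output)
```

View pics/w7.png

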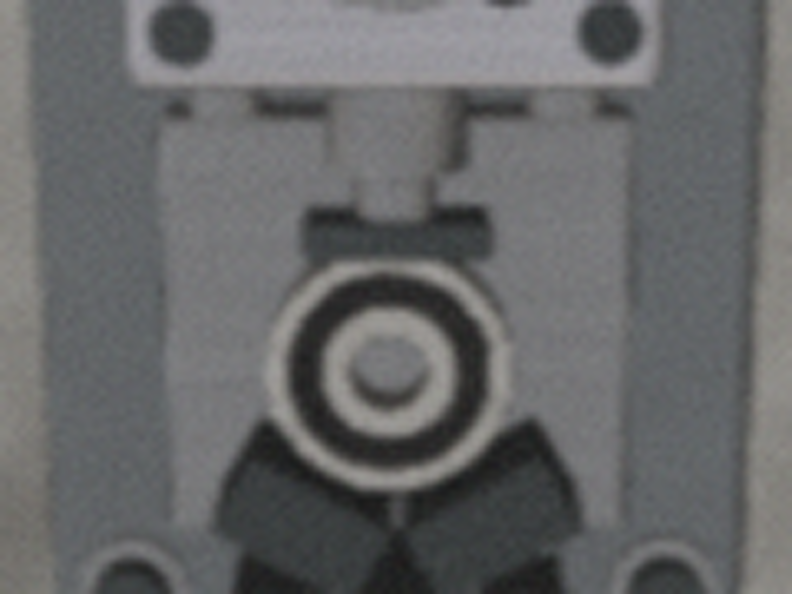

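```bash
python3 -c "
from h import *
a=np.load('w3.npy',allow_pickle=True).item();b=np.load('w7.npy',allow_pickle=True).item();c=np.load('w5.npy',allow_pickle=True).item()
u=np.array([np.cos(np.radians(-94)),np.sin(np.radians(-94)),0])
def pr(m,uc,v1,v2): return (ray(m,uc,v2,.0445)-ray(m,uc,v1,.056))@u
print('free w3',pr(a,256,133/3,244/3),'w5',pr(c,254.3,40+376/3,40+450/3),'now',pr(b,254,125+87/6.6,125+259/6.6))
P=ray(b,195+388/6.6,125+375/6.6,.04);r=(ray(b,195+162/6.6,125+118/6.6,.03)+ray(b,195+632/6.6,125+118/6.6,.03))/2
print('bearing from deck rear edge (32 when home)',(P-r)@u, P)
cf=ray(b,254,125+87/6.6,.056);print('carriage front to deck edge',(r-cf)@u,'-> x',.043-(r-cf)@u)
print('w3 front', .043-((np.array([.50577,-.21094,.03])-ray(a,256,133/3,.056))@u))
"
```

```text
free w3 0.024917468453096846 w5 0.024054479914386865 now 0.02312594017702674
bearing from deck rear edge (32 when home) 0.03171898709107442 [ 0.50247503 -0.24280169  0.04      ]
carriage front to deck edge 0.007683416321740825 -> x 0.03531658367825917
w3 front -0.005660965075291138
```

The bearing is home in the V at (388,375), flat and centred, with the nose face touching it at row 258. I'll refine the spring compression with sub-pixel edges from the pictures already saved.

```bash
python3 -c "
from h import *
u=np.array([np.cos(np.radians(-94)),np.sin(np.radians(-94)),0])
for n,cols,rows in(('w3',[(242,249),(262,269)],(35,95)),('w7',[(243,248),(262,267)],(130,172))):
    m=np.load(n+'.npy',allow_pickle=True).item();g=cv2.cvtColor(cv2.imread(f'pics/{n}raw.png'),cv2.COLOR_BGR2GRAY).astype(float)
    for c in cols:
        p=g[rows[0]:rows[1],c[0]:c[1]].mean(1);print(n,c,rows[0],p.astype(int).tolist())
"
```

```text
w3 (242, 249) 35 [160, 159, 157, 155, 155, 156, 156, 151, 139, 109, 81, 76, 86, 93, 98, 107, 107, 108, 108, 109, 109, 111, 111, 109, 111, 111, 110, 107, 104, 96, 100, 103, 104, 103, 104, 104, 102, 100, 84, 69, 65, 66, 67, 67, 66, 71, 91, 104, 104, 105, 104, 105, 104, 105, 105, 105, 105, 105, 103, 106]
w3 (262, 269) 35 [161, 161, 158, 157, 156, 156, 156, 157, 144, 113, 84, 73, 81, 83, 88, 88, 87, 87, 87, 86, 84, 85, 85, 84, 82, 82, 81, 82, 80, 83, 95, 100, 101, 101, 100, 101, 101, 97, 83, 66, 64, 63, 66, 64, 63, 69, 88, 101, 107, 103, 104, 103, 106, 105, 106, 105, 106, 105, 106, 106]
w7 (243, 248) 130 [153, 152, 150, 148, 147, 148, 149, 142, 109, 97, 95, 91, 96, 104, 109, 110, 111, 112, 113, 113, 115, 117, 116, 118, 116, 107, 74, 44, 43, 58, 68, 66, 65, 69, 85, 115, 134, 131, 100, 76, 58, 45]
w7 (262, 267) 130 [154, 155, 152, 150, 150, 151, 151, 141, 97, 79, 76, 69, 74, 80, 83, 83, 82, 81, 79, 80, 87, 105, 114, 117, 117, 105, 64, 38, 42, 55, 64, 65, 63, 64, 70, 89, 106, 123, 128, 111, 92, 74]
```

```bash
python3 -c "
from h import *
u=np.array([np.cos(np.radians(-94)),np.sin(np.radians(-94)),0])
a=np.load('w3.npy',allow_pickle=True).item();b=np.load('w7.npy',allow_pickle=True).item()
pr=lambda m,v1,v2,z:(ray(m,255,v2,z)-ray(m,255,v1,.056))@u*1e3
print('rear top edge free',pr(a,43.8,72.95,.0445),'now',pr(b,137.6,158.7,.0445))
print('rear bottom edge now',pr(b,137.6,155.9,.0315))
print('front free',pr(a,43.8,80.4,.0445),'now',pr(b,137.6,164.5,.0445))
"
```

```text
rear top edge free 19.199227596818673 now 18.923239108972385
rear bottom edge now 19.102177615330238
front free 24.58901894936232 now 23.793605965876274
```

The image estimate of the clamp force (about 1–8 N) falls below the torque estimate (about 9 N), so I'll regrip and turn a touch further while feeling the torque.

```bash
python3 -c "
from h import *
m=np.load('w6.npy',allow_pickle=True).item()
print(ray(m,175+397/5,40+285/5,.094))
to([.510,-.173,.13],-46.8)"
```

```text
[ 0.50889248 -0.17178353  0.094     ]
pos [ 0.5039 -0.2452  0.1615] xang 85.51 F [-0.3  0.1  0.4] t 13.2 shift [0.0725 0.0004 0.0315] spin 132.31
```

Call:
servo_tool(
  moves="0.04 0 0 7 0.046;0.0733 -0.0003 0 14 0.046;0.0733 -0.0003 0 21 0.046;0.0733 -0.0003 0 28 0.046;0.0733 -0.0003 0 35 0.046;0.0733 -0.0003 0 42 0.046;0.0733 -0.0003 0 49 0.046;0.0733 -0.0003 0 56 0.046;0.0733 -0.0003 0 63 0.046;0.0733 -0.0003 0 70 0.046",
)

```text
time: 14.03
position: [0.5093, -0.1723, 0.1616]
tool_rot: [0.991, 0.132, 0.0, -0.0]
ft_force: [-0.1, 0.4, -0.4]
grip_width: 0.0459
grip_force: 0.0
```

Call:
servo_tool(
  moves="0 0 0 7 0.046;0 0 0 14 0.046;0 0 0 21 0.046;0 0 0 28 0.046;0 0 0 35 0.046;0 0 0 42 0.046;0 0 0 49 0.046;0 0 0 56 0.046;0 0 0 62.3 0.046;0 0 0 62.3 0.046",
)

```text
time: 14.87
position: [0.5092, -0.1723, 0.1616]
tool_rot: [0.918, -0.398, -0.0, -0.0]
ft_force: [0.2, -0.7, 1.2]
grip_width: 0.0461
grip_force: 0.0
```

```bash
python3 -c "
from h import *
to([.5093,-.172,.072],-46.8)"
```

```text
pos [ 0.5092 -0.1723  0.1616] xang -46.87 F [ 0.2 -0.7  1.2] t 14.87 shift [-0.0002 -0.0002  0.0896] spin -0.07
```

Call:
servo_tool(
  moves="0 0 0.035 0 0.046;0 0 0.065 0 0.046;0 0 0.085 0 0.046;0 0 0.0895 0 0.046;0 0 0.0895 0 0.046;0 0 0.0895 0 0.01;0 0 0.0895 0 0.005;0 0 0.0895 0 0.005;0 0 0.0895 0 0.005",
)

```text
time: 15.62
position: [0.5101, -0.1727, 0.0734]
tool_rot: [0.918, -0.396, 0.001, 0.0]
ft_force: [0.1, -0.1, -0.3]
grip_width: 0.027
grip_force: 0.0
```

Call:
servo_tool(
  moves="0 0 0 0 0.005;0 0 0 0 0.005;0 0 0 0 0.005;0 0 0 0 0.005",
)

```text
time: 15.95
position: [0.5095, -0.1726, 0.0727]
tool_rot: [0.918, -0.396, 0.0, 0.0]
ft_force: [-1.1, -0.8, 4.8]
grip_width: 0.0139
grip_force: 60.0
```

```bash
python3 -c "
from h import *
st(133)"
```

```text
t 15.95 turn 132.63 cmd 133 along mm 43.66 expect 41.78 lat 0.9 F feed/lat/z 0.9 -1.1 4.8 M [-0.027  0.345  0.312] w 0.0139 g 60.0
```

Call:
servo_tool(
  moves="0.0002 0.0002 0 1 0.005;0.0004 0.0004 0 1.8 0.005",
)

```text
time: 16.12
position: [0.5094, -0.173, 0.0727]
tool_rot: [0.912, -0.41, 0.0, 0.0]
ft_force: [-1.4, 0.2, 6.4]
grip_width: 0.0138
grip_force: 60.1
```

```bash
python3 -c "
from h import *
st(134.8)"
```

```text
t 16.12 turn 134.42 cmd 134.8 along mm 44.05 expect 42.35 lat 0.86 F feed/lat/z -0.1 -1.4 6.4 M [0.132 0.302 0.641] w 0.0138 g 60.1
```

Call:
servo_tool(
  moves="0.0002 0.0002 0 1 0.005",
)

```text
time: 16.2
position: [0.5094, -0.1733, 0.0727]
tool_rot: [0.909, -0.418, 0.0, 0.0]
ft_force: [-0.7, 0.6, 5.8]
grip_width: 0.0135
grip_force: 60.2
```

```bash
python3 -c "
from h import *
st(135.8)"
```

```text
t 16.2 turn 135.4 cmd 135.8 along mm 44.34 expect 42.66 lat 0.87 F feed/lat/z -0.5 -0.7 5.8 M [0.08  0.271 0.671] w 0.0135 g 60.2
```

Torque without side load is now 0.67 N m, which matches 0.45 + 0.018·12. The slope is right too, so I release, retreat and hand in.

Call:
servo_tool(
  moves="0 0 0 0 0.005;0 0 0 0 0.005;0 0 0 0 0.02;0 0 0 0 0.03;0 0 0 0 0.046;0 0 0 0 0.046;0 0 -0.03 0 0.046;0 0 -0.06 0 0.046;0 0 -0.09 0 0.046;0 0 -0.09 0 0.046",
)

```text
time: 17.03
position: [0.5126, -0.1749, 0.1671]
tool_rot: [0.908, -0.419, 0.005, 0.0]
ft_force: [0.7, -1.6, 0.2]
grip_width: 0.0451
grip_force: 0.0
```

Call:
servo_tool(
  moves="0 0 0 0 0.046;0 0 0 0 0.046;0 0 0 0 0.046;0 0 0 0 0.046",
)

```text
time: 17.37
position: [0.5082, -0.1726, 0.1606]
tool_rot: [0.908, -0.419, -0.002, -0.0]
ft_force: [-0.5, -0.1, 0.3]
grip_width: 0.0458
grip_force: 0.0
```

```bash
python3 -c "
from rig import job
print(job.hand_in())"
```

```text
the job is handed in; nothing more can be done
None
```

I handed the job in at about 17 s: the bearing lies home in the V, clamped at an estimated 12 N (judged from knob torque, not measured directly), the gripper is clear of everything, and I never touched the sleeve, bolt or oil can; no verdict came back.

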